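# Load the flush station and hold its spring-return valve open

### The job

Get the two waiting parts flushed: drop the white strainer cap and the small copper reducer, one after the other and each as it stands now, into the pocket of the flush station that fits it, fully home, and let go. Only once both are seated, swing the black lever of the spring-return valve round to your right, away from the block, all the way to its open stop where it lies along the pipe, and finish with the gripper still holding it there against its spring. Leave the other things on the counter where they are.

Things in the scene. Friction and masses are not known exactly. Their poses are not given: they have to be found in the camera images.
- station: flush station, fixed: steel drip tray 140 x 360 mm, rim 12 mm high; on it an aluminium block 70 mm (x) by 130 mm (y), centred at y = +52 mm, top 60 mm up, with two round blind pockets; a pipe (centre 38 mm up) runs from it along -y through the valve. The gauge at the +y end is 116 mm high. Origin: tray centre on the counter, z up; its -x side faces the robot, yaw up to 0.2 rad either way
- cap_pocket (a point): centre of the mouth of the larger pocket (33 mm wide, 16 mm deep, 2 mm bevel) at block-top height, 60 mm above the counter, for the strainer cap; station axes. It is 60 mm from the other pocket
- reducer_pocket (a point): centre of the mouth of the smaller pocket (27 mm wide, 16 mm deep, 2 mm bevel) at block-top height, 60 mm above the counter, for the small reducer; station axes
- strainer_cap: white plastic strainer cap, 35 g, spigot down: spigot 30 mm wide, 14 mm long, then flange 40 mm wide, 5 mm thick, then hexagon boss 24 mm across flats, 13 mm high; 32 mm tall. Origin at the centre of the spigot's underside, z up; two of the flats face along its own +y and -y. Seated, the flange lies on the block and the origin is 14 mm below the pocket mouth
- reducer: small copper reducer, 55 g, standing on its wide end: wide socket 24 mm across and 18 mm high, a taper of 8 mm, then the small socket 17 mm across and 18 mm high; 44 mm tall. Origin at the centre of its underside, z up. Seated, it stands on the pocket floor, origin 16 mm below the pocket mouth
- lever (a joint): angle of the valve lever about its upright stem: 0 = shut, pointing across the pipe along the station's -x (to the robot); 1.571 = open, on its stop, along the pipe to the station's -y. Opens counter-clockwise seen from above against a spring of 0.45 N m at shut and 0.95 N m (9 N at lever_grip) at the stop, which snaps it shut when let go
- lever_grip (a point): point in the lever's black sleeve, 105 mm from the stem axis, 102 mm above the counter; turns with the lever, its x axis pointing from the lever's tip to the stem. The sleeve is 22 mm wide, 14 mm high and reaches from 57 to 135 mm from the stem axis. What lies under the open sleeve (pipe, clip, elbow) is at most 55 mm high
- stem (a point): point on the axis of the valve stem at the height of the lever sleeve, 102 mm above the counter; station axes
- big_reducer: larger copper reducer, not part of the job: 36 mm wide socket below, 29 mm socket above, 58 mm tall, stands on its wide end; origin at the centre of its underside
- coupling: brass meter coupling, not part of the job: hexagon nut 36 mm across flats below, 25 mm threaded tail above, 56 mm tall; origin at the centre of its underside
- brass_plug: brass threaded plug, not part of the job: hexagon head 32 mm across flats and 13 mm high below, 26 mm thread above, 32 mm tall; origin at the centre of its underside
- spanner: steel spanner about 200 mm long lying on the counter, not part of the job; origin under its middle
- brush: hand brush lying on the counter, not part of the job; origin under its middle
- gasket: black rubber ring 34 mm across, 4 mm thick, flat on the counter, not part of the job; origin at the centre of its underside
- grease_jar: white jar with black lid, 64 mm across, 55 mm tall, to the right of the flush station, not part of the job; origin at the centre of its underside
Things that resemble listed ones, but are neither listed nor needed, are in the scene too. Leave any turquoise look-alike of the strainer_cap alone.

How it is judged:
By the outcome, as a careful person would: the job done as asked, in the order asked, and still so for the second after the job is handed in, while the arm keeps its last pose, push and grip.
It also fails if it takes over 72 s, if anything falls off the work surface, if the arm or the gripper's body presses on something with over 40 N, if the wrist force passes 120 N, or if a joint passes its speed limit or range.

### The arm

A 7-joint arm with a two-finger parallel gripper is mounted at the origin on the work surface. World frame = base frame: x ahead of the robot, y to its left, z up, the work surface at z = 0. Lengths are in m, angles in degrees, forces in N, time in s.
With the tool pointing down it reaches from about 0.4 to 0.85 m from the base axis. Payload 10.4 kg.
Tool frame: the origin (TCP) lies midway between the tips of the shut fingers; the grasp point (between the pads) lies 19 mm behind it (manip.tcp_to_grasp is the distance from the TCP to the grasp point, in m); z points along the fingers, x is the direction in which the jaws open and shut, and the axes are right-handed (so a half turn about z gives the same grasp; the last joint's range is limited). The gripper opens to 85 mm and grips with 20 to 120 N. Pads are 22 mm wide; open, the fingers measure 114 mm over their backs; the gripper's body (76 mm by 85 mm) begins 54 mm behind the grasp point. The pads swing forward as they close: fully open they stand 13 mm farther back than shut.
Start: joints at [-70.451, 19.034, -3.707, 83.658, 1.238, 77.344, -5.071], TCP at [0.222, 0.584, 0.231] pointing down, gripper open.
Joint ranges: [-148.97, 148.97], [-28.65, 121.19], [-84.17, 76.75], [9.2, 138.47], [-72.65, 252.65], [3.7, 117.97], [-149.18, 149.18]. Speed limits (degrees/s): [127.2, 127.2, 159.86, 159.86, 180, 180, 180].

### API

Orientations are given as [roll, pitch, yaw] about the fixed x, y, z axes, in that order (R = Rz(yaw) Ry(pitch) Rx(roll)).
In Python, from cell import manip gives the robot as it stands.
- The arm moves only by the tool carry_out, never from a script. Its argument "moves" is a list of rows, each a list of 6 numbers: the shift along the tool's x, y, z in m, then the turn, a rotation vector about the tool's x, y, z in rad. In form: [[tx, ty, tz, ax, ay, az], ...]. A call has 1 to 20 rows; each row shifts and turns the pose as measured when the row begins, along the tool's axes as they then stand; what a row does not reach is not made up. A row lasts 1/10 s, in which the tool goes at most 50 mm and 8.59 degrees, less where a joint would pass 70% of its speed; a pose out of reach is approached as far as the arm can. A call is refused whole if a number of a shift passes 0.05 or a number of a turn 0.15, either way. A call with a gripper value outside its range is refused whole. "grip" is the closure, from -1 (fully open) to 1 (shut), set as the call begins (left out, the last holds). The fingers move at their own pace and stop on an object; "squeeze" is the grip in N (left out, the last holds). Time passes only in rows, so rows that do not move let the fingers close. It gives the time, the measured TCP pose, the force and the opening at its end, in the units of the state.
- manip.get_state(): the state, without advancing time (a new reading comes with each control period).
- manip.camera(name): name is "scene" or "top" or "wrist"; returns the picture (420x560x3 uint8, red, green, blue); there is no depth.
- manip.get_calibration(name): a dict with "intrinsics" (3x3 intrinsics, pixels), "rvec" (rotation vector, rad) and "tvec" (3), from world to camera coordinates, as OpenCV has them. Camera axes: x right, y down, z forward; pixel columns grow to the right and rows downward; lengths in m; the calibration is good to about 2 mm. The wrist camera is an equidistant fisheye: a pixel r from the principal point sees the ray r / f radians off the axis. A picture is of the moment at which its call begins: read the wrist's pose just before it. get_calibration takes no time and is no camera call; for the wrist camera it gives the pose at the moment of the call.
- manip.hand_in(): hands the job in, once; it reports no verdict.
Trained networks look in the newest picture that a camera, given by its name, has taken for a name from the list of things; names that differ only in an ending like _2 or _b are one class to them, and where a whole thing is asked for, a point or a joint stands for the part that bears it (a point fixed in the world has none). Each returns a list of dicts, best first, with "conf" (0 to 1); they miss things now and then, are a little off and sometimes report something else, mostly with a low value. They report only what shows in the picture. A call takes as long as a camera call. They do not tell look-alikes from the thing itself.
- manip.silhouettes(camera, label): "region" (420x560 bool, what is visible of it) and "uv" ([column, row] in pixels, amid what is visible of it).
- manip.pinpoint(camera, label): "uv" ([column, row] in pixels: a listed point, or the origin of a listed thing).
The state is a dict: "time_s": time; "joints": joint angles; "joint_velocities": joint speeds; "effort": joint torques, N m; "tool_pos": TCP position; "orientation": TCP orientation; "wrist_force": force on the tool from outside, world axes, zero at the start; "wrist_torque": the same for the moment, N m; "grip_width": opening from 0.0 (shut) to 1.0 (fully open).
Only numpy, scipy, OpenCV 4.12 (cv2) and the standard library are available. Lean on these libraries where they do the work, as an engineer would, in place of code of your own. Each camera call takes 0.05 s, during which the arm holds its last target. There are 200 camera calls.

## Working session

There is one attempt and no reset: what is moved stays moved. The work goes in short steps, Python scripts to look and compute and a tool call to move; the robot and the scene stay as the last step left them, time stands still between calls to the robot, and variables do not carry over. Pictures are saved under pics/ and viewed, about 8 in all and at most 12, crops included, and the job is handed in when it is done.

Besides the shell and the picture viewer there is one more tool, called in YAML: its name, and indented under it one key for each argument. carry_out: Moves the arm, as the interface text tells. Its arguments: {"type":"object","properties":{"moves":{"type":"array"},"grip":{"type":"number"},"squeeze":{"type":"number"}},"required":["moves"]}

```bash
ls; mkdir -p pics
cat > h.py <<'E'
import numpy as np, cv2
from cell import manip
def cal(n):
    c=manip.get_calibration(n); return np.array(c["intrinsics"]),cv2.Rodrigues(np.array(c["rvec"],float))[0],np.array(c["tvec"],float).ravel()
def onplane(n,uv,z,c=None):
    K,R,t=c or cal(n)
    p=np.linalg.inv(K)@[uv[0],uv[1],1.]
    if n=="wrist":
        r=np.hypot(p[0],p[1]); p=np.array([*(p[:2]/max(r,1e-9)*np.sin(r)),np.cos(r)])
    d=R.T@p; o=-R.T@t
    return o+d*(z-o[2])/d[2]
def proj(n,P,c=None):
    K,R,t=c or cal(n); q=R@np.asarray(P,float)+t
    if n=="wrist":
        r=np.hypot(q[0],q[1]); q=np.array([*(q[:2]/r*np.arctan2(r,q[2])),1])
    else: q=q/q[2]
    return (K@q)[:2]
def save(n,im): cv2.imwrite(f"pics/{n}.png",im[:,:,::-1])
E
python3 - <<'E'
from h import *
print(manip.get_state())
a={n:manip.camera(n) for n in("scene","top")}
Z={"cap_pocket":.06,"reducer_pocket":.06,"strainer_cap":0,"reducer":0,"stem":.102,"lever_grip":.102,"station":0,"big_reducer":0,"coupling":0,"brass_plug":0,"grease_jar":0,"gasket":0}
for n in a:
    save(n,a[n])
    for l,z in Z.items():
        for d in manip.pinpoint(n,l)[:3]:
            print(n,l,round(d["conf"],2),np.round(d["uv"],1),np.round(onplane(n,d["uv"],z),3)[:2])
print(manip.tcp_to_grasp)
E
```

```text
pics
{'time_s': 0.0, 'joints': array([-70.44977805,  19.07326589,  -3.70795488,  83.70739652,
         1.23671494,  77.3427334 ,  -5.0704669 ]), 'joint_velocities': array([ 0.0005808 ,  0.03365371,  0.0612389 , -0.08869625,  0.02385104,
        0.07348067, -0.02792951]), 'effort': array([ 5.38031909e-04, -6.25445580e+01,  4.94750915e-02, -3.91595435e+01,
        1.62256847e-02,  9.99780226e-03,  7.74482669e-05]), 'tool_pos': array([0.22225647, 0.58373442, 0.2304903 ]), 'orientation': array([1.79997265e+02, 8.35369074e-02, 6.91570135e+01]), 'wrist_force': array([0.144438  , 0.72285805, 0.24690312]), 'wrist_torque': array([-0.01310022,  0.01414745,  0.00735247]), 'grip_width': 1.002574875143788}
scene cap_pocket 0.74 [173.5 150.9] [ 0.389 -0.433]
scene cap_pocket 0.63 [260.8 268.2] [0.619 0.007]
scene reducer_pocket 0.69 [161.3 195.4] [ 0.548 -0.359]
scene reducer_pocket 0.62 [277.3 283.3] [0.637 0.064]
scene strainer_cap 0.73 [304.9 240.5] [0.454 0.049]
scene strainer_cap 0.6 [349.3 221.5] [0.335 0.131]
scene strainer_cap 0.6 [367.8 247.7] [0.393 0.211]
scene reducer 0.45 [160.7 197.4
[... 590 characters left out ...]
3.6 235.6] [0.369 0.439]
top strainer_cap 0.71 [220.7 247.3] [0.341 0.14 ]
top strainer_cap 0.56 [253.2 210.9] [0.456 0.044]
top reducer 0.53 [392.  193.2] [ 0.523 -0.39 ]
top stem 0.58 [306.9 160.1] [ 0.6   -0.113]
top lever_grip 0.75 [297.6 191.5] [ 0.505 -0.087]
top station 0.81 [272.1 161.5] [ 0.614 -0.011]
top big_reducer 0.55 [352.9 221.9] [ 0.43  -0.267]
top coupling 0.44 [178.3 211.6] [0.448 0.276]
top brass_plug 0.61 [352.5 219.8] [ 0.436 -0.266]
top brass_plug 0.45 [162.3 171. ] [0.574 0.331]
top grease_jar 0.61 [393.3 162.3] [ 0.622 -0.395]
top gasket 0.56 [320.2 241.4] [ 0.366 -0.166]
top gasket 0.18 [123.5 237.3] [0.364 0.439]
top gasket 0.16 [305.  158.9] [ 0.625 -0.115]
0.0187
```

View pics/scene.png

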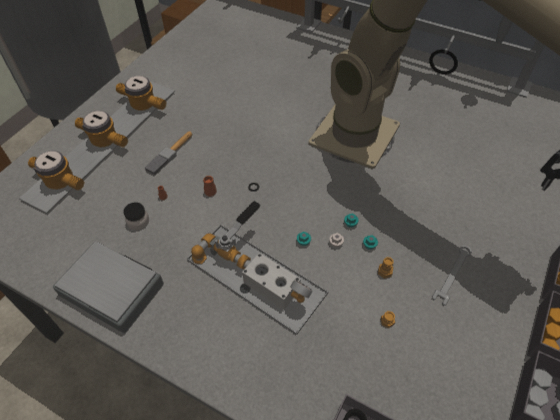

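View pics/top.png

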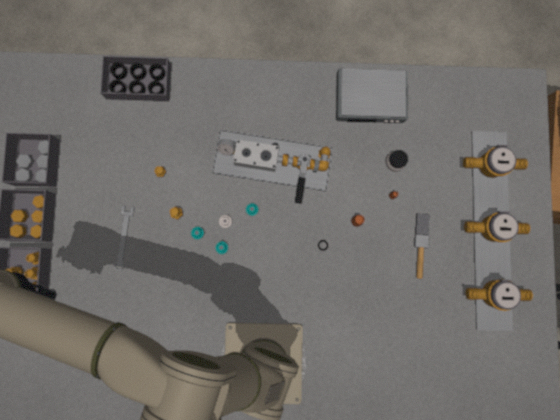

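The picture shows the white cap at scene (336,240) / top (225,221). Three turquoise look-alikes stand around it, at scene (304,239), (351,220) and (370,242). The small copper reducer candidate is at scene (161,193) / top (394,195). The big reducer is at scene (209,186), the coupling at (386,267) and the plug at (388,319). The pockets are at top (245,152) and (266,155). One close crop will check these.

```bash
cat >> h.py <<'E'
def todo(pos,yaw,tilt=None):
    "tool-frame shift and yaw turn (mod 180) to a tool-down goal"
    s=manip.get_state(); from scipy.spatial.transform import Rotation as Ro
    R=Ro.from_euler("xyz",s["orientation"],degrees=True)
    best=None
    for k in(0,180,-180):
        G=Ro.from_euler("xyz",[180,0,yaw+k],degrees=True); v=(R.inv()*G).as_rotvec()
        if best is None or np.linalg.norm(v)<np.linalg.norm(best): best=v
    print("t",round(s["time_s"],2),"tcp",np.round(s["tool_pos"],4),np.round(s["orientation"],1),"f",np.round(s["wrist_force"],1),"w",round(s["grip_width"],3),"j7",round(s["joints"][6],1))
    print("shift",np.round(R.inv().apply(np.array(pos)-s["tool_pos"]),4),"turn",np.round(best,3))
E
python3 - <<'E'
from h import *
ims={}
for n,uvc,uvr in(("scene",(336,239),(161,192)),("top",(225,221),(394,195))):
    im=manip.camera(n); ims[n]=im
    for z in (0,.02): print(n,"cap",onplane(n,uvc,z).round(3)[:2],"red",onplane(n,uvr,z).round(3)[:2])
    for l in("strainer_cap","reducer"):
        for d in manip.silhouettes(n,l)[:5]: print(n,l,round(d["conf"],2),np.round(d["uv"]),d["region"].sum(),onplane(n,d["uv"],.015).round(3)[:2])
def c(n,u,v,s=25): return cv2.resize(ims[n][v-s:v+s,u-s-8:u+s+8],(396,300),interpolation=cv2.INTER_CUBIC)
save("crop",np.vstack([np.hstack([c("scene",336,239,40),c("scene",178,192,40)]),np.hstack([c("top",225,225,40),c("top",375,207,40)])]))
E
```

```text
scene cap [0.408 0.123] red [ 0.503 -0.408]
scene cap [0.421 0.127] red [ 0.515 -0.394]
scene strainer_cap 0.59 [338. 244.] 161 [0.429 0.138]
scene strainer_cap 0.54 [351. 216.] 146 [0.327 0.13 ]
scene strainer_cap 0.47 [369. 244.] 159 [0.391 0.211]
scene strainer_cap 0.45 [303. 241.] 150 [0.467 0.05 ]
scene reducer 0.37 [242. 220.] 409 [ 0.485 -0.134]
top cap [0.422 0.13 ] red [ 0.518 -0.397]
top cap [0.42  0.129] red [ 0.515 -0.392]
top strainer_cap 0.66 [224. 219.] 137 [0.427 0.133]
top strainer_cap 0.46 [224. 249.] 120 [0.335 0.13 ]
top strainer_cap 0.45 [198. 234.] 138 [0.38  0.209]
top reducer 0.64 [392. 192.] 60 [ 0.525 -0.388]
```

View pics/crop.png

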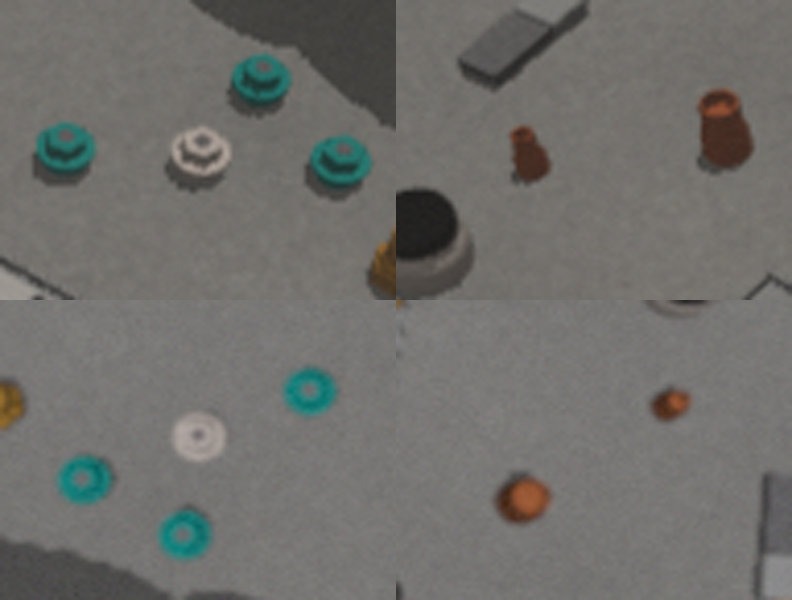

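Confirmed in the crop: the white cap is at about (0.42, 0.13), with three turquoise caps around it. The small copper reducer stands at about (0.52, -0.39), next to the big one at (0.43, -0.27). I'll move above the cap.

carry_out:
  moves:
    - [0,0,0,0,0,0.13]
    - [0,0,0,0,0,0.13]
    - [0,0,0,0,0,0.13]
    - [0,0,0,0,0,0.13]
    - [0,0,0,0,0,0.13]
    - [0,0,0,0,0,0.13]
    - [0,0,0,0,0,0.13]
  grip: -1

```text
time_s: 2.3
tool_pos: [0.2225, 0.5841, 0.2314]
orientation: [-180.0, 0.0, 15.1]
wrist_force: [0.1, -0.1, -0.1]
grip_width: 0.998
```

```bash
python3 -c "
from h import *
todo([.42,.13,.19],17)"
```

```text
t 2.3 tcp [0.2225 0.5841 0.2314] [-180.     0.    15.1] f [ 0.1 -0.1 -0.1] w 0.998 j7 -57.4
shift [0.0724 0.4899 0.0412] turn [-0.     0.    -0.033]
```

carry_out:
  moves:
    - [0.007,0.045,0.004,0,0,0]
    - [0.007,0.045,0.004,0,0,0]
    - [0.007,0.045,0.004,0,0,0]
    - [0.007,0.045,0.004,0,0,0]
    - [0.007,0.045,0.004,0,0,0]
    - [0.007,0.045,0.004,0,0,0]
    - [0.007,0.045,0.004,0,0,0]
    - [0.007,0.045,0.004,0,0,0]
    - [0.007,0.045,0.004,0,0,0]
    - [0.007,0.045,0.004,0,0,0]
    - [0.003,0.04,0.001,0,0,-0.033]
    - [0,0,0,0,0,0]

```text
time_s: 3.5
tool_pos: [0.4236, 0.1129, 0.1877]
orientation: [-179.7, -0.2, 16.9]
wrist_force: [-0.1, 1.4, 0.3]
grip_width: 1.0
```

Run:
```python
from h import *
todo([.42,.13,.19],17)
c=cal("wrist"); im=manip.camera("wrist"); save("w1",cv2.resize(im,(800,600),interpolation=cv2.INTER_CUBIC))
print("cam",(-c[1].T@c[2]).round(3))
for d in manip.pinpoint("wrist","strainer_cap"): print("o",d["conf"],d["uv"],onplane("wrist",d["uv"],0,c).round(4))
for d in manip.silhouettes("wrist","strainer_cap"): print("s",d["conf"],d["uv"],d["region"].sum(),onplane("wrist",d["uv"],.02,c).round(4))
for l in("cap_pocket","reducer_pocket","stem","lever_grip"):
    for d in manip.pinpoint("wrist",l)[:2]: print(l,d["conf"],d["uv"],onplane("wrist",d["uv"],.06 if "p"==l[0] or "pocket" in l else .102,c).round(4))
```

```text
t 3.5 tcp [0.4236 0.1129 0.1877] [-179.7   -0.2   16.9] f [-0.1  1.4  0.3] w 1.0 j7 -5.6
shift [ 0.0015 -0.0175 -0.0021] turn [-0.006 -0.004 -0.003]
cam [0.403 0.179 0.332]
o 0.94 [295.3, 251.2] [0.4616 0.0485 0.    ]
o 0.84 [267.7, 83.5] [0.3816 0.2116 0.    ]
o 0.65 [281.0, 173.2] [0.4212 0.1271 0.    ]
o 0.62 [209.0, 143.4] [0.3408 0.1362 0.    ]
s 0.95 [295.4, 254.9] 1081 [0.4595 0.0523 0.02  ]
s 0.67 [205.9, 144.5] 1207 [0.3418 0.1369 0.02  ]
s 0.65 [269.5, 81.4] 1323 [0.3839 0.212  0.02  ]
lever_grip 0.35 [281.5, 173.4] [0.416  0.1429 0.102 ]
```

View pics/w1.png

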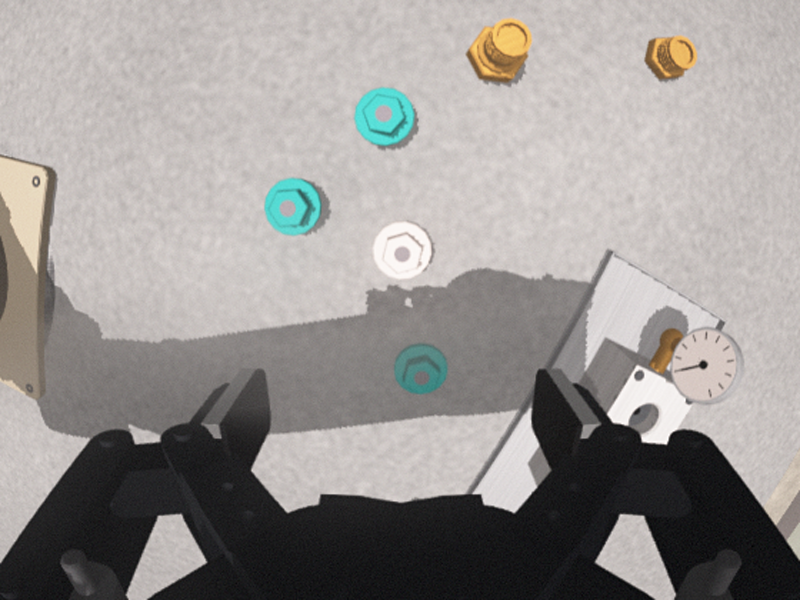

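The wrist view shows the white cap at (402,250), with the turquoise caps at (384,115), (292,207) and (420,369) (800-px scale). Next I'll measure its hexagon yaw on a rectified patch.

Run:
```python
from h import *
c=cal("wrist"); im=manip.camera("wrist")
ctr=onplane("wrist",(281.4,176.6),.032,c); print(ctr.round(4))
# rectified: up=+x world, left=+y, 0.1mm.. 60mm window
n=600; s=.06/n
g=np.array([[proj("wrist",[ctr[0]-(r-n/2)*s,ctr[1]-(q-n/2)*s,.032],c) for q in range(0,n,4)] for r in range(0,n,4)],np.float32)
p=cv2.remap(im,g[...,0],g[...,1],cv2.INTER_CUBIC)
gr=cv2.cvtColor(p,cv2.COLOR_RGB2GRAY).astype(float); gr=cv2.GaussianBlur(gr,(0,0),2.5)
gx=cv2.Sobel(gr,cv2.CV_64F,1,0);gy=cv2.Sobel(gr,cv2.CV_64F,0,1)
yy,xx=np.mgrid[:150,:150]-75; rr=np.hypot(xx,yy)*.4; m=(rr>9)&(rr<15.5)
# world dir of gradient: wx=-gy, wy=-gx
a=np.arctan2(-gx,-gy)[m]; w=np.hypot(gx,gy)[m]
h,_=np.histogram(np.degrees(a)%60,bins=12,range=(0,60),weights=w); print("flat normal mod60",h.round())
z=np.sum(w**2*np.exp(6j*a)); print("est",np.degrees(np.angle(z))/6%60, abs(z)/np.sum(w**2))
v=cv2.resize(p,(600,600),interpolation=cv2.INTER_CUBIC); v=np.clip((v.astype(float)-130)*2,0,255).astype(np.uint8)
for k in range(0,600,100): cv2.line(v,(k,0),(k,12),(255,0,0),2)
save("hex",v)
```

```text
[0.4187 0.1353 0.032 ]
flat normal mod60 [11168.  8385.  9455.  8370.  5939.  9738.  3418.  3860.  4314.  5354.
  7974.  7342.]
est 10.261474721245754 0.2028611170441784
```

View pics/hex.png

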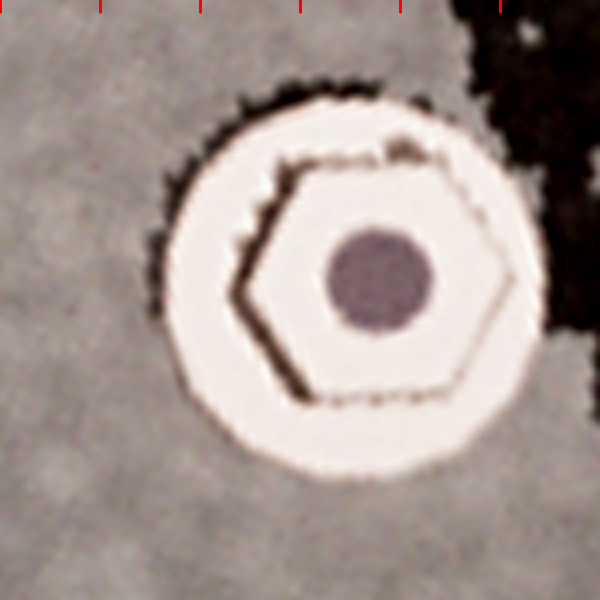

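The hexagon centre is at (380,281) in the rectified patch, so world (0.4206, 0.1273). That agrees with the network. A flat normal lies at about +4°. I'll align and part-close the jaws to clear the turquoise caps.

carry_out:
  moves:
    - [0,-0.014,0.03,0,0,0.115]
    - [0,0,0.03,0,0,0.11]
    - [0,0,0.03,0,0,0]
    - [0,0,0,0,0,0]
  grip: -0.2

```text
time_s: 4.3
tool_pos: [0.4181, 0.1365, 0.0962]
orientation: [-179.5, -0.3, 4.2]
wrist_force: [-0.5, 0.5, 0.2]
grip_width: 0.597
```

```bash
python3 -c "
from h import *
todo([.4207,.1272,.021],4)"
```

```text
t 4.3 tcp [0.4181 0.1365 0.0962] [-179.5   -0.3    4.2] f [-0.5  0.5  0.2] w 0.597 j7 -18.0
shift [0.0016 0.0101 0.0751] turn [-0.009 -0.004  0.003]
```

carry_out:
  moves:
    - [0.0015,0.01,0.03,-0.009,-0.004,0]
    - [0,0,0.015,0,0,0]
    - [0,0,0,0,0,0]
    - [0,0,0,0,0,0]

```text
time_s: 4.7
tool_pos: [0.4225, 0.1292, 0.0543]
orientation: [-180.0, -0.2, 4.4]
wrist_force: [-0.2, 0.2, -0.9]
grip_width: 0.598
```

```bash
python3 -c "
from h import *
todo([.4207,.1272,.021],4)"
```

```text
t 4.7 tcp [0.4225 0.1292 0.0543] [-180.    -0.2    4.4] f [-0.2  0.2 -0.9] w 0.598 j7 -14.8
shift [-0.002   0.0019  0.0333] turn [-0.001 -0.003  0.008]
```

carry_out:
  moves:
    - [-0.002,0.002,0.015,0,0,0.008]
    - [0,0,0.012,0,0,0]
    - [0,0,0.004,0,0,0]
    - [0,0,0,0,0,0]
    - [0,0,0,0,0,0]

```text
time_s: 5.2
tool_pos: [0.4242, 0.1299, 0.0276]
orientation: [-179.7, -0.6, 4.1]
wrist_force: [0.2, 0.3, -0.2]
grip_width: 0.6
```

```bash
python3 -c "
from h import *
todo([.4207,.1272,.021],4)"
```

```text
t 5.2 tcp [0.4242 0.1299 0.0276] [-179.7   -0.6    4.1] f [ 0.2  0.3 -0.2] w 0.6 j7 -13.3
shift [-0.0037  0.0025  0.0065] turn [-0.005 -0.01   0.002]
```

carry_out:
  moves:
    - [-0.004,0.003,0.004,-0.005,-0.01,0]
    - [0,0,0.002,0,0,0]
    - [0,0,0,0,0,0]

```text
time_s: 5.5
tool_pos: [0.4207, 0.1268, 0.022]
orientation: [-180.0, 0.0, 4.1]
wrist_force: [0.1, 1.1, -0.5]
grip_width: 0.606
```

```bash
python3 -c "
from h import *
todo([.4207,.1272,.021],4)"
```

```text
t 5.5 tcp [0.4207 0.1268 0.022 ] [-180.     0.     4.1] f [ 0.1  1.1 -0.5] w 0.606 j7 -12.9
shift [ 0.0001 -0.0004  0.001 ] turn [-0.     0.     0.002]
```

Good. Now close.

carry_out:
  moves:
    - [0,0,0,0,0,0]
    - [0,0,0,0,0,0]
    - [0,0,0,0,0,0]
    - [0,0,0,0,0,0]
    - [0,0,0,0,0,0]
    - [0,0,0,0,0,0]
  grip: 1
  squeeze: 40

```text
time_s: 6.1
tool_pos: [0.4208, 0.1268, 0.0223]
orientation: [-180.0, -0.0, 4.1]
wrist_force: [-0.6, -0.4, -0.0]
grip_width: 0.269
```

carry_out:
  moves:
    - [0,0,-0.02,0,0,0]
    - [0,0,-0.03,0,0,0]
    - [0,0,-0.03,0,0,0]
    - [0,0,-0.03,0,0,0]
    - [0,0,-0.03,0,0,0]
    - [0,0,0,0,0,0]

```text
time_s: 6.7
tool_pos: [0.4197, 0.1259, 0.1665]
orientation: [179.9, 0.1, 4.1]
wrist_force: [0.8, -0.1, -0.3]
grip_width: 0.268
```

```bash
python3 -c "
from h import *
todo([.56,.03,.19],4)"
```

```text
t 6.7 tcp [0.4197 0.1259 0.1665] [1.799e+02 1.000e-01 4.100e+00] f [ 0.8 -0.1 -0.3] w 0.268 j7 -19.8
shift [ 0.1331  0.1057 -0.0236] turn [0.002 0.002 0.002]
```

carry_out:
  moves:
    - [0.026,0.033,-0.007,0,0,0]
    - [0.026,0.033,-0.007,0,0,0]
    - [0.026,0.033,-0.006,0,0,0]
    - [0.026,0.033,-0.005,0,0,0]
    - [0.026,0.033,0,0,0,0]
    - [0,0,0,0,0,0]
    - [0,0,0,0,0,0]

```text
time_s: 7.4
tool_pos: [0.5652, -0.0341, 0.1879]
orientation: [179.8, 0.3, 4.5]
wrist_force: [0.0, 0.1, -0.6]
grip_width: 0.261
```

Run:
```python
from h import *
todo([.62,.0,.19],4)
c=cal("wrist"); im=manip.camera("wrist"); save("w2",cv2.resize(im,(800,600),interpolation=cv2.INTER_CUBIC))
print("cam",(-c[1].T@c[2]).round(3))
for l,z in(("cap_pocket",.06),("reducer_pocket",.06),("stem",.102),("lever_grip",.102),("strainer_cap",.15)):
    for d in manip.pinpoint("wrist",l)[:3]: print(l,d["conf"],np.round(d["uv"],1),onplane("wrist",d["uv"],z,c).round(4))
```

```text
t 7.4 tcp [ 0.5652 -0.0341  0.1879] [179.8   0.3   4.5] f [ 0.   0.1 -0.6] w 0.261 j7 11.4
shift [ 0.0573 -0.0297 -0.0025] turn [0.004 0.004 0.008]
cam [0.56  0.036 0.331]
cap_pocket 0.66 [350.9 157.4] [0.6218 0.0077 0.06  ]
reducer_pocket 0.76 [364.6  89.4] [0.6277 0.0668 0.06  ]
stem 0.35 [336.  170.8] [0.6024 0.0013 0.102 ]
lever_grip 0.88 [194.  275.8] [ 0.4989 -0.0925  0.102 ]
lever_grip 0.68 [334.6 168.7] [0.6012 0.0027 0.102 ]
strainer_cap 0.84 [278.2 247.1] [ 0.5643 -0.0405  0.15  ]
strainer_cap 0.8 [94.4 26. ] [0.4396 0.0922 0.15  ]
```

View pics/w2.png

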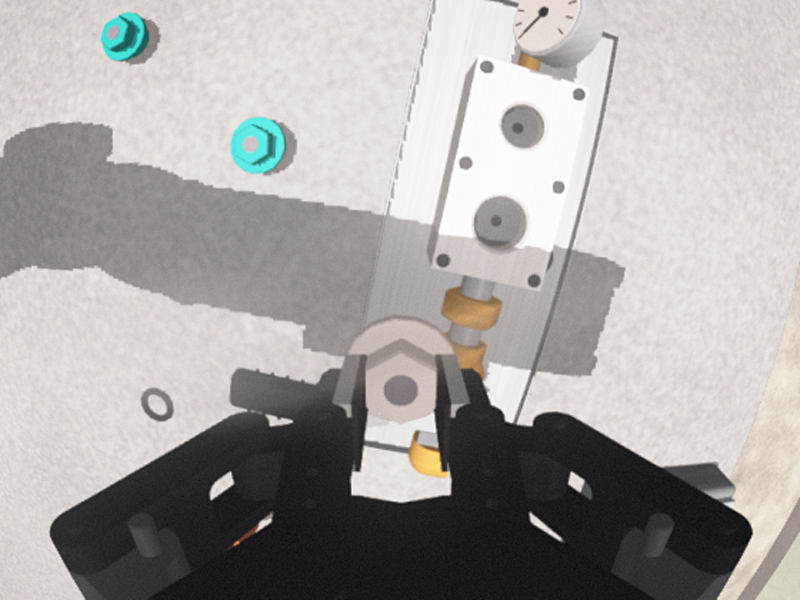

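The larger pocket is at (500,222) and the smaller at (522,127), in 800-px coordinates. The cap sits square in the jaws. I'll refine the pocket centres with circle fits on a rectified top plane.

```bash
cat >> h.py <<'E'
def circ(ctr,z,rr,half=.035,cam="wrist",tag=None):
    c=cal(cam); im=manip.camera(cam); s=.00025; n=int(2*half/s)
    g=np.array([[proj(cam,[ctr[0]-(r-n/2)*s,ctr[1]-(q-n/2)*s,z],c) for q in range(n)] for r in range(n)],np.float32)
    p=cv2.remap(im,g[...,0],g[...,1],cv2.INTER_CUBIC)
    gr=cv2.medianBlur(cv2.cvtColor(p,cv2.COLOR_RGB2GRAY),5)
    o=cv2.HoughCircles(gr,cv2.HOUGH_GRADIENT,1.5,8,param1=80,param2=15,minRadius=int(rr[0]/s),maxRadius=int(rr[1]/s))
    out=[] if o is None else [(ctr[0]-(v-n/2)*s,ctr[1]-(u-n/2)*s,r*s) for u,v,r in o[0][:4]]
    for q in out: print(np.round(q,4))
    if tag: save(tag,p)
    return p
E
python3 - <<'E'
from h import *
print("cap");a=circ([.622,.008],.06,(.014,.021))
print("red");b=circ([.628,.067],.06,(.011,.018))
save("pk",cv2.resize(np.hstack([a,b]),(800,400)))
E
```

```text
cap
[0.6212 0.0091 0.0168]
[0.6242 0.0098 0.0182]
[0.6193 0.0072 0.0187]
[0.6204 0.0113 0.0144]
red
[0.6287 0.0684 0.0131]
[0.6272 0.0669 0.0115]
[0.6287 0.0654 0.0155]
[0.6291 0.0707 0.0147]
```

View pics/pk.png

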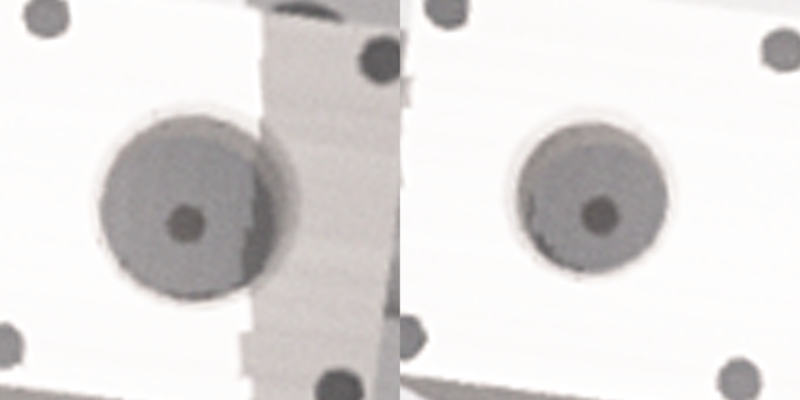

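Run:
```python
from h import *
print(onplane("wrist",(280.7,273),.198).round(4))
todo([.6212,.0089,.105],4)
```

```text
[ 0.5653 -0.0324  0.198 ]
t 7.8 tcp [ 0.5651 -0.0326  0.1893] [1.799e+02 1.000e-01 4.600e+00] f [ 0.6 -0.1  0.6] w 0.26 j7 11.4
shift [ 0.0594 -0.0371  0.0841] turn [0.002 0.002 0.011]
```

carry_out:
  moves:
    - [0.03,-0.018,0,0,0,0.01]
    - [0.029,-0.019,0.02,0,0,0]
    - [0,0,0.03,0,0,0]
    - [0,0,0.03,0,0,0]
    - [0,0,0,0,0,0]
    - [0,0,0,0,0,0]

```text
time_s: 8.4
tool_pos: [0.6239, 0.0132, 0.1095]
orientation: [-179.9, -0.1, 4.2]
wrist_force: [0.6, 0.2, 0.1]
grip_width: 0.267
```

```bash
python3 -c "
from h import *
todo([.6212,.0089,.085],4)"
```

```text
t 8.4 tcp [0.6239 0.0132 0.1095] [-1.799e+02 -1.000e-01  4.200e+00] f [0.6 0.2 0.1] w 0.267 j7 11.4
shift [-0.003   0.0041  0.0245] turn [-0.001 -0.003  0.003]
```

carry_out:
  moves:
    - [-0.003,0.004,0.01,0,0,0]
    - [0,0,0.01,0,0,0]
    - [0,0,0,0,0,0]
    - [0,0,0,0,0,0]

```text
time_s: 8.8
tool_pos: [0.6225, 0.0082, 0.0923]
orientation: [-179.9, -0.5, 4.2]
wrist_force: [0.1, 0.2, -0.8]
grip_width: 0.265
```

```bash
python3 -c "
from h import *
todo([.6212,.0089,.085],4)"
```

```text
t 8.8 tcp [0.6225 0.0082 0.0923] [-179.9   -0.5    4.2] f [ 0.1  0.2 -0.8] w 0.265 j7 12.3
shift [-0.0013 -0.0008  0.0073] turn [-0.002 -0.008  0.003]
```

carry_out:
  moves:
    - [-0.0015,-0.001,0.004,0,-0.008,0]
    - [0,0,0.004,0,0,0]
    - [-0.0005,0,0.005,0,0,0]
    - [0,0,0.004,0,0,0]

```text
time_s: 9.2
tool_pos: [0.6212, 0.0093, 0.0755]
orientation: [-179.9, -0.1, 4.2]
wrist_force: [0.5, -0.6, 0.4]
grip_width: 0.264
```

```bash
python3 -c "
from h import *
todo([.6212,.0089,.068],4)"
```

```text
t 9.2 tcp [0.6212 0.0093 0.0755] [-1.799e+02 -1.000e-01  4.200e+00] f [ 0.5 -0.6  0.4] w 0.264 j7 12.7
shift [-0.0001  0.0004  0.0075] turn [-0.003 -0.002  0.003]
```

Underside is below the mouth with no contact force, so it is entering. I'll continue.

carry_out:
  moves:
    - [0,0,0.004,0,0,0]
    - [0,0,0.003,0,0,0]
    - [0,0,0.003,0,0,0]
    - [0,0,0,0,0,0]

```text
time_s: 9.6
tool_pos: [0.6215, 0.0092, 0.069]
orientation: [-179.7, -0.1, 4.1]
wrist_force: [0.3, -0.3, -1.4]
grip_width: 0.267
```

```bash
python3 -c "
from h import *
todo([.6212,.0089,.068],4)"
```

```text
t 9.6 tcp [0.6215 0.0092 0.069 ] [-1.797e+02 -1.000e-01  4.100e+00] f [ 0.3 -0.3 -1.4] w 0.267 j7 13.1
shift [-0.0003  0.0002  0.001 ] turn [-0.005 -0.002  0.002]
```

carry_out:
  moves:
    - [0,0,0.003,0,0,0]
    - [0,0,0.002,0,0,0]
    - [0,0,0,0,0,0]

```text
time_s: 9.9
tool_pos: [0.6218, 0.0089, 0.0686]
orientation: [-179.6, -0.1, 4.1]
wrist_force: [0.1, -0.9, -1.0]
grip_width: 0.269
```

carry_out:
  moves:
    - [0,0,0,0,0,0]
    - [0,0,0,0,0,0]
    - [0,0,0,0,0,0]
    - [0,0,0,0,0,0]
  grip: -0.2

```text
time_s: 10.3
tool_pos: [0.6218, 0.0091, 0.0674]
orientation: [-179.6, -0.1, 4.1]
wrist_force: [-0.7, -0.1, -0.0]
grip_width: 0.601
```

carry_out:
  moves:
    - [0,0,-0.02,0,0,0]
    - [0,0,-0.04,0,0,0]
    - [0,0,-0.04,0,0,0]
    - [0,0.04,-0.03,0,0,0]
    - [0,0.04,0,0,0,0]
    - [0,0,0,0,0,0]
    - [0,0,0,0,0,0]

```text
time_s: 11.0
tool_pos: [0.6271, -0.0722, 0.1998]
orientation: [-179.7, 0.0, 4.3]
wrist_force: [0.1, 1.2, 0.4]
grip_width: 0.598
```

Run:
```python
from h import *
todo([.52,-.32,.2],-30)
im=manip.camera("wrist"); save("w3",cv2.resize(im,(800,600),interpolation=cv2.INTER_CUBIC)[100:500,200:700])
```

```text
t 11.0 tcp [ 0.6271 -0.0722  0.1998] [-179.7    0.     4.3] f [0.1 1.2 0.4] w 0.598 j7 18.1
shift [-0.1255  0.239  -0.0016] turn [-0.005  0.002  0.599]
```

View pics/w3.png

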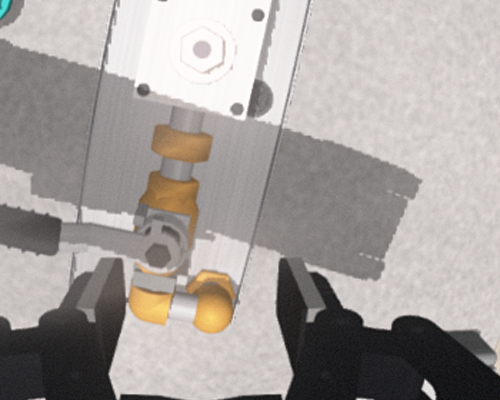

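The cap's flange lies flat on the block at crop (202,50). Now the reducer.

carry_out:
  moves:
    - [-0.017,0.04,0,0,0,0]
    - [-0.017,0.04,0,0,0,0]
    - [-0.017,0.04,0,0,0,0]
    - [-0.017,0.04,0,0,0,0]
    - [-0.017,0.04,0,0,0,0]
    - [-0.017,0.04,0,0,0,0]
    - [-0.017,0.04,0,0,0,0]
    - [-0.016,0.04,0,0,0,0]
    - [0,0,0,0,0,0]
    - [0,0,0,0,0,0]

```text
time_s: 12.05
tool_pos: [0.5177, -0.3997, 0.1888]
orientation: [-179.3, 0.6, 5.4]
wrist_force: [0.7, 0.8, 0.1]
grip_width: 0.602
```

```bash
cat > r.py <<'E'
from h import *
todo([.52,-.39,.2],4)
c=cal("wrist"); im=manip.camera("wrist"); save("w4",cv2.resize(im,(800,600),interpolation=cv2.INTER_CUBIC))
for d in manip.pinpoint("wrist","reducer")[:3]: print(d["conf"],np.round(d["uv"],1),onplane("wrist",d["uv"],0,c).round(4))
for d in manip.silhouettes("wrist","reducer")[:3]: print("s",d["conf"],np.round(d["uv"],1),d["region"].sum(),onplane("wrist",d["uv"],.02,c).round(4))
E
python3 r.py
```

```text
t 12.05 tcp [ 0.5177 -0.3997  0.1888] [-179.3    0.6    5.4] f [0.7 0.8 0.1] w 0.602 j7 53.2
shift [ 0.0031 -0.0096 -0.0111] turn [-0.013  0.01   0.025]
0.58 [284.8 179.1] [ 0.5199 -0.3902  0.    ]
s 0.86 [279.7 185.4] 518 [ 0.5151 -0.3934  0.02  ]
```

View pics/w4.png

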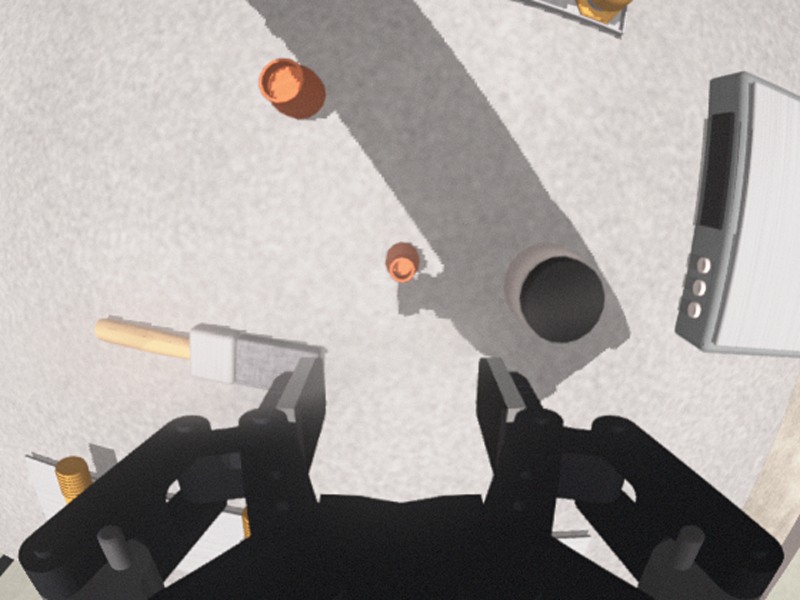

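The small reducer's top mouth is at (402,268), the jar at (560,298) and the brush corner at (322,350). I'll compute positions.

Run:
```python
from h import *
c=cal("wrist")
for n,u,z in(("mouth",(402,268),.044),("base low edge",(403,243),.0),("brush",(322,350),.03),("jar",(518,298),.05)): print(n,onplane("wrist",np.array(u)/1.4286,z,c).round(4))
circ([.516,-.392],.044,(.006,.010),.03)
todo([.517,-.393,.03],4)
```

```text
mouth [ 0.5173 -0.3899  0.044 ]
base low edge [ 0.5169 -0.3803  0.    ]
brush [ 0.4667 -0.4571  0.03  ]
jar [ 0.5937 -0.4005  0.05  ]
[ 0.5169 -0.3911  0.0077]
[ 0.5162 -0.3824  0.0094]
[ 0.5154 -0.3873  0.0098]
[ 0.5192 -0.3896  0.0089]
t 12.25 tcp [ 0.5185 -0.3987  0.1896] [-179.3    0.5    5.6] f [ 0.  -0.5 -0.4] w 0.603 j7 53.2
shift [ 0.0005 -0.0038  0.1596] turn [-0.012  0.009  0.027]
```

carry_out:
  moves:
    - [-0.001,-0.007,0.03,-0.012,0.009,0.027]
    - [0,0,0.03,0,0,0]
    - [0,0,0.03,0,0,0]
    - [0,0,0.01,0,0,0]
    - [0,0,0,0,0,0]

```text
time_s: 12.75
tool_pos: [0.5222, -0.3849, 0.0884]
orientation: [-180.0, -0.3, 4.6]
wrist_force: [-0.6, 0.1, 0.8]
grip_width: 0.602
```

```bash
python3 -c "
from h import *
todo([.5171,-.391,.029],4)"
```

```text
t 12.75 tcp [ 0.5222 -0.3849  0.0884] [-180.    -0.3    4.6] f [-0.6  0.1  0.8] w 0.602 j7 53.4
shift [-0.0058  0.0057  0.0594] turn [-0.    -0.005  0.01 ]
```

carry_out:
  moves:
    - [-0.006,0.006,0.015,0,-0.005,0.01]
    - [0,0,0.012,0,0,0]
    - [0,0,0,0,0,0]
    - [0,0,0,0,0,0]

```text
time_s: 13.15
tool_pos: [0.5181, -0.3925, 0.0625]
orientation: [179.9, -0.2, 4.0]
wrist_force: [0.0, -0.6, 0.4]
grip_width: 0.594
```

```bash
python3 -c "
from h import *
todo([.5171,-.391,.029],4)"
```

```text
t 13.15 tcp [ 0.5181 -0.3925  0.0625] [179.9  -0.2   4. ] f [ 0.  -0.6  0.4] w 0.594 j7 54.3
shift [-0.001  -0.0017  0.0335] turn [ 0.002 -0.003  0.   ]
```

carry_out:
  moves:
    - [-0.001,-0.002,0.012,0,-0.003,0]
    - [0,0,0.012,0,0,0]
    - [0,0,0.005,0,0,0]
    - [0,0,0,0,0,0]
    - [0,0,0,0,0,0]

```text
time_s: 13.65
tool_pos: [0.5173, -0.3907, 0.0315]
orientation: [179.9, -0.0, 4.0]
wrist_force: [-0.4, -0.3, 0.1]
grip_width: 0.599
```

```bash
python3 -c "
from h import *
todo([.5171,-.391,.029],4)"
```

```text
t 13.65 tcp [ 0.5173 -0.3907  0.0315] [179.9  -0.    4. ] f [-0.4 -0.3  0.1] w 0.599 j7 55.1
shift [-0.0002  0.0003  0.0025] turn [ 0.002 -0.001  0.   ]
```

carry_out:
  moves:
    - [0,0,0.0025,0,0,0]
    - [0,0,0,0,0,0]

```text
time_s: 13.85
tool_pos: [0.5176, -0.3909, 0.0292]
orientation: [179.8, -0.1, 4.0]
wrist_force: [0.5, 0.0, -0.4]
grip_width: 0.601
```

carry_out:
  moves:
    - [0,0,0,0,0,0]
    - [0,0,0,0,0,0]
    - [0,0,0,0,0,0]
    - [0,0,0,0,0,0]
    - [0,0,0,0,0,0]
    - [0,0,0,0,0,0]
  grip: 1

```text
time_s: 14.45
tool_pos: [0.5178, -0.3911, 0.0299]
orientation: [179.8, -0.1, 4.0]
wrist_force: [-0.2, 0.5, -1.2]
grip_width: 0.171
```

carry_out:
  moves:
    - [0,0,-0.02,0,0,0]
    - [0,0,-0.03,0,0,0]
    - [0,0,-0.04,0,0,0]
    - [0,0,-0.04,0,0,0]
    - [0,0,-0.03,0,0,0]
    - [0,0,0,0,0,0]
    - [0,0,0,0,0,0]

```text
time_s: 15.15
tool_pos: [0.5164, -0.3898, 0.1942]
orientation: [179.9, 0.1, 4.0]
wrist_force: [0.1, 0.3, -1.1]
grip_width: 0.167
```

Run:
```python
from h import *
todo([.6,-.03,.19],4)
im=manip.camera("wrist"); save("w5",cv2.resize(im,(800,600),interpolation=cv2.INTER_CUBIC)[200:500,250:550])
for d in manip.silhouettes("wrist","reducer")[:2]: print(d["conf"],np.round(d["uv"],1),d["region"].sum())
```

```text
t 15.15 tcp [ 0.5164 -0.3898  0.1942] [1.799e+02 1.000e-01 4.000e+00] f [ 0.1  0.3 -1.1] w 0.167 j7 50.7
shift [ 0.1084 -0.3532  0.0037] turn [ 0.001  0.001 -0.   ]
0.92 [279.  254.9] 2176
0.49 [405.   10.7] 1428
```

View pics/w5.png

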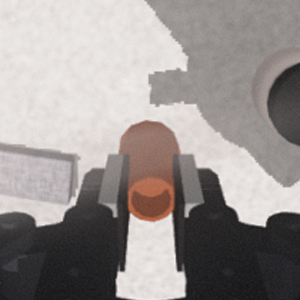

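Reducer is held upright, its mouth at crop (151,196) centred between the pads.

carry_out:
  moves:
    - [0.0144,-0.045,0,0,0,0]
    - [0.0144,-0.045,0,0,0,0]
    - [0.0144,-0.045,0,0,0,0]
    - [0.0144,-0.045,0,0,0,0]
    - [0.0144,-0.045,0,0,0,0]
    - [0.0144,-0.045,0,0,0,0]
    - [0.0144,-0.045,0,0,0,0]
    - [0.0144,-0.045,0,0,0,0]
    - [0.0144,-0.045,0,0,0,0]
    - [0.0144,-0.04,0,0,0,0]
    - [0,0,0,0,0,0]
    - [0,0,0,0,0,0]

```text
time_s: 16.45
tool_pos: [0.6245, 0.0827, 0.1724]
orientation: [179.9, 1.7, 3.8]
wrist_force: [-0.2, -0.4, -0.7]
grip_width: 0.166
```

Run:
```python
from h import *
s=manip.get_state()["tool_pos"]
todo([.6287,.0686,.11],4)
c=cal("wrist");m=manip.camera("wrist")
circ(s[:2],s[2]+.0145,(.007,.010),.02)
```

```text
t 16.45 tcp [0.6245 0.0827 0.1724] [179.9   1.7   3.8] f [-0.2 -0.4 -0.7] w 0.166 j7 3.2
shift [0.0051 0.0142 0.0623] turn [ 0.001  0.029 -0.004]
[0.6244 0.0833 0.0077]
[0.6255 0.0815 0.0098]
[0.6229 0.0815 0.009 ]
[0.6255 0.0852 0.0081]
```

carry_out:
  moves:
    - [0.004,0.014,0.02,0,0.029,0]
    - [0,0,0.02,0,0,0]
    - [0,0,0.015,0,0,0]
    - [0,0,0,0,0,0]
    - [0,0,0,0,0,0]

```text
time_s: 17.05
tool_pos: [0.6284, 0.0615, 0.1159]
orientation: [179.9, -0.1, 3.3]
wrist_force: [0.0, 0.0, -0.8]
grip_width: 0.171
```

```bash
python3 -c "
from h import *
todo([.6287,.0684,.095],4)"
```

```text
t 17.05 tcp [0.6284 0.0615 0.1159] [ 1.799e+02 -1.000e-01  3.300e+00] f [ 0.   0.  -0.8] w 0.171 j7 5.8
shift [ 0.0007 -0.0069  0.0209] turn [ 0.002 -0.001 -0.013]
```

carry_out:
  moves:
    - [0.0005,-0.006,0.01,0,0,0]
    - [0,0,0.008,0,0,0]
    - [0,0,0,0,0,0]
    - [0,0,0,0,0,0]

```text
time_s: 17.45
tool_pos: [0.6296, 0.0684, 0.0981]
orientation: [179.9, -0.2, 3.3]
wrist_force: [0.2, 0.3, -0.5]
grip_width: 0.167
```

```bash
python3 -c "
from h import *
todo([.6287,.0684,.095],4)"
```

```text
t 17.45 tcp [0.6296 0.0684 0.0981] [179.9  -0.2   3.3] f [ 0.2  0.3 -0.5] w 0.167 j7 5.7
shift [-0.0009 -0.0001  0.0031] turn [ 0.001 -0.004 -0.012]
```

carry_out:
  moves:
    - [-0.001,0,0.004,0,-0.004,0]
    - [0,0,0.004,0,0,0]
    - [-0.0005,0,0.004,0,0,0]
    - [0,0,0.004,0,0,0]

```text
time_s: 17.85
tool_pos: [0.6286, 0.0684, 0.082]
orientation: [179.9, -0.1, 3.3]
wrist_force: [-0.3, -0.2, -0.7]
grip_width: 0.168
```

```bash
python3 -c "
from h import *
todo([.6287,.0684,.0735],4)"
```

```text
t 17.85 tcp [0.6286 0.0684 0.082 ] [ 1.799e+02 -1.000e-01  3.300e+00] f [-0.3 -0.2 -0.7] w 0.168 j7 6.2
shift [ 0.0001 -0.      0.0085] turn [ 0.001 -0.001 -0.012]
```

Entered without contact force. Next I lower it home.

carry_out:
  moves:
    - [0,0,0.004,0,0,0]
    - [0,0,0.004,0,0,0]
    - [0,0,0.003,0,0,0]
    - [0,0,0.002,0,0,0]
    - [0,0,0.002,0,0,0]

```text
time_s: 18.35
tool_pos: [0.6296, 0.0683, 0.0736]
orientation: [-179.8, -0.1, 3.3]
wrist_force: [-9.3, -0.6, 19.4]
grip_width: 0.172
```

carry_out:
  moves:
    - [0,0,0,0,0,0]
    - [0,0,0,0,0,0]
    - [0,0,0,0,0,0]
    - [0,0,0,0,0,0]
  grip: -0.2

```text
time_s: 18.75
tool_pos: [0.6299, 0.0682, 0.0739]
orientation: [-179.8, -0.2, 3.3]
wrist_force: [-0.3, -0.0, -1.2]
grip_width: 0.598
```

carry_out:
  moves:
    - [0,0,-0.02,0,0,0]
    - [0,0,-0.04,0,0,0]
    - [0,0,-0.04,0,0,0]
    - [0,0.04,-0.03,0,0,0]
    - [0,0.045,0,0,0,0]
    - [0,0.045,0,0,0,0]
    - [0,0,0,0,0,0]
    - [0,0,0,0,0,0]

```text
time_s: 19.55
tool_pos: [0.6368, -0.0644, 0.2062]
orientation: [-179.9, -0.0, 3.5]
wrist_force: [-0.3, 2.1, 0.3]
grip_width: 0.599
```

Run:
```python
from h import *
todo([.5,-.0925,.15],80)
c=cal("wrist");im=manip.camera("wrist"); save("w6",cv2.resize(im,(800,600),interpolation=cv2.INTER_CUBIC))
for l,z in(("stem",.102),("lever_grip",.102)):
    for d in manip.pinpoint("wrist",l)[:2]: print(l,d["conf"],np.round(d["uv"],1),onplane("wrist",d["uv"],z,c).round(4))
circ([.6287,.0684],.088,(.007,.010),.02)
```

```text
t 19.55 tcp [ 0.6368 -0.0644  0.2062] [-179.9   -0.     3.5] f [-0.3  2.1  0.3] w 0.599 j7 16.6
shift [-0.1383  0.0197  0.0561] turn [-0.000e+00 -1.000e-03 -1.335e+00]
stem 0.72 [242.9 253.2] [ 0.6083 -0.1057  0.102 ]
[0.6286 0.0695 0.0084]
[0.6268 0.0623 0.0098]
[0.6305 0.0608 0.0098]
[0.6249 0.065  0.0094]
```

View pics/w6.png

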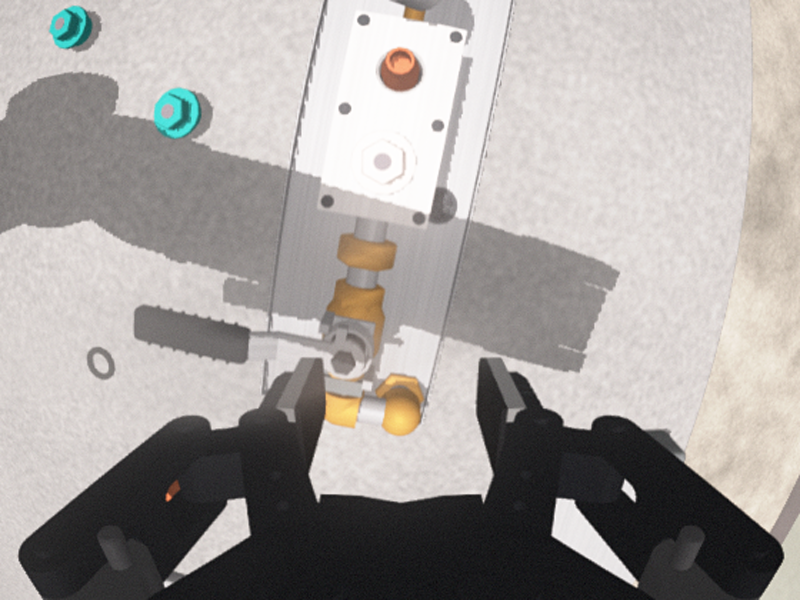

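The picture shows both parts home: cap flange flat at (383,161), reducer upright in its pocket at (400,68). The stem nut is at (343,361), and the lever sleeve runs from (138,322) to (247,342).

Run:
```python
from h import *
c=cal("wrist")
f=lambda u,z:onplane("wrist",np.array(u)/1.4286,z,c)
S=f((343,361),.112);A=f((138,322),.106);B=f((247,342),.106)
print(S.round(4),A.round(4),B.round(4),np.linalg.norm(A-B),np.linalg.norm((A-S)[:2]),np.degrees(np.arctan2(*(B-A)[1::-1])))
print("block yaw", np.degrees(np.arctan2(-(.6287-.6212),.0684-.0089)))
```

```text
[ 0.6071 -0.0993  0.112 ] [ 0.4748 -0.0882  0.106 ] [ 0.5491 -0.0947  0.106 ] 0.07460619554169329 0.1327100226318131 -4.9938606886888035
block yaw -7.18426739242692
```

carry_out:
  moves:
    - [0,0,0,0,0,0.147]
    - [0,0,0,0,0,0.147]
    - [0,0,0,0,0,0.147]
    - [0,0,0,0,0,0.147]
    - [0,0,0,0,0,0.147]
    - [0,0,0,0,0,0.147]
    - [0,0,0,0,0,0.147]
    - [0,0,0,0,0,0.147]
    - [0,0,0,0,0,0.147]
    - [0,0,0,0,0,0.147]
    - [0,0,0,0,0,0.147]
    - [0,0,0,0,0,0.147]
    - [0,0,0,0,0,0]

```text
time_s: 21.05
tool_pos: [0.6374, -0.0416, 0.2022]
orientation: [179.7, 0.3, -99.3]
wrist_force: [0.5, 0.4, -1.7]
grip_width: 0.603
```

```bash
python3 -c "
from h import *
todo([.504,-.0915,.15],-97.2)"
```

```text
t 21.05 tcp [ 0.6374 -0.0416  0.2022] [179.7   0.3 -99.3] f [ 0.5  0.4 -1.7] w 0.603 j7 -79.3
shift [0.0712 0.1232 0.0526] turn [ 0.006  0.006 -0.037]
```

carry_out:
  moves:
    - [0.02,0.03,0.01,0,0,-0.037]
    - [0.02,0.032,0.01,0,0,0]
    - [0.02,0.032,0.01,0,0,0]
    - [0.012,0.03,0.01,0,0,0]
    - [0,0,0,0,0,0]
    - [0,0,0,0,0,0]

```text
time_s: 21.65
tool_pos: [0.5013, -0.0933, 0.1586]
orientation: [179.6, 0.4, -94.8]
wrist_force: [-0.3, -0.2, -0.2]
grip_width: 0.603
```

```bash
python3 -c "
from h import *
todo([.504,-.0912,.083],-96.7)
c=cal('wrist'); manip.camera('wrist')
for l in('stem','lever_grip'):
    for d in manip.pinpoint('wrist',l)[:2]: print(l,d['conf'],np.round(d['uv'],1),onplane('wrist',d['uv'],.102,c).round(4))
"
```

```text
t 21.65 tcp [ 0.5013 -0.0933  0.1586] [179.6   0.4 -94.8] f [-0.3 -0.2 -0.2] w 0.603 j7 -74.7
shift [-0.0018 -0.0031  0.0756] turn [0.008 0.007 0.032]
stem 0.64 [293.3  56.5] [ 0.6076 -0.1093  0.102 ]
lever_grip 0.92 [282.6 227.6] [ 0.5    -0.0938  0.102 ]
lever_grip 0.37 [541.2  68.8] [ 0.6075 -0.3019  0.102 ]
```

carry_out:
  moves:
    - [0,-0.002,0.02,0.008,0.007,0.032]
    - [0,0,0.02,0,0,0]
    - [0,0,0.015,0,0,0]
    - [0,0,0.005,0,0,0]
    - [0,0,0,0,0,0]

```text
time_s: 22.3
tool_pos: [0.5088, -0.0935, 0.0981]
orientation: [-179.7, -0.4, -96.5]
wrist_force: [-0.6, 0.5, -0.6]
grip_width: 0.595
```

```bash
python3 -c "
from h import *
todo([.503,-.0925,.083],-96.7)"
```

```text
t 22.3 tcp [ 0.5088 -0.0935  0.0981] [-179.7   -0.4  -96.5] f [-0.6  0.5 -0.6] w 0.595 j7 -72.0
shift [-0.0004  0.0059  0.015 ] turn [-0.005 -0.006  0.004]
```

carry_out:
  moves:
    - [0,0.006,0.008,-0.005,-0.006,0]
    - [0,0,0.006,0,0,0]
    - [0,0,0,0,0,0]

```text
time_s: 22.6
tool_pos: [0.5033, -0.093, 0.0842]
orientation: [-180.0, 0.0, -96.4]
wrist_force: [-0.5, 0.2, -0.3]
grip_width: 0.601
```

carry_out:
  moves:
    - [0,0,0,0,0,0]
    - [0,0,0,0,0,0]
    - [0,0,0,0,0,0]
    - [0,0,0,0,0,0]
    - [0,0,0,0,0,0]
    - [0,0,0,0,0,0]
  grip: 1
  squeeze: 60

```text
time_s: 23.2
tool_pos: [0.5034, -0.0938, 0.0848]
orientation: [-179.9, 0.0, -96.5]
wrist_force: [-0.1, -1.8, -1.9]
grip_width: 0.241
```

```bash
python3 -c "
from h import *
todo([.503,-.0925,.083],-96.7)"
```

```text
t 23.2 tcp [ 0.5034 -0.0938  0.0848] [-179.9    0.   -96.5] f [-0.1 -1.8 -1.9] w 0.241 j7 -71.0
shift [-0.0012  0.0006  0.0018] turn [-0.002  0.     0.003]
```

carry_out:
  moves:
    - [0.009,-0.0003,0,0,0,-0.08]
    - [0.009,-0.0003,0,0,0,-0.08]
    - [0.009,-0.0003,0,0,0,-0.08]
    - [0.009,-0.0003,0,0,0,-0.08]
    - [0.009,-0.0003,0,0,0,-0.08]

```text
time_s: 23.7
tool_pos: [0.5066, -0.1361, 0.0848]
orientation: [-180.0, 0.3, -72.7]
wrist_force: [-2.7, 2.3, 1.8]
grip_width: 0.245
```

```bash
cat > l.py <<'E'
from h import *
s=manip.get_state(); S=np.array([.607,-.1045]); d=s["tool_pos"][:2]-S
th=(np.degrees(np.arctan2(d[1],d[0]))-180+7)%360; th=th-360 if th>180 else th
print("lever",th.round(1),"r",np.hypot(*d).round(4),"yaw err",((s["orientation"][2]+97-th+180)%360-180).round(1),"z",s["tool_pos"][2].round(4),s["orientation"].round(1),"f",s["wrist_force"].round(1),"tq",s["wrist_torque"].round(2),"w",s["grip_width"],"t",s["time_s"])
E
python3 l.py
```

```text
lever 24.4 r 0.1053 yaw err -0.1 z 0.0848 [-180.     0.3  -72.7] f [-2.7  2.3  1.8] tq [ 0.28  0.25 -0.42] w 0.24533494767137023 t 23.7
```

Tracking well; continue.

carry_out:
  moves:
    - [0.0095,-0.0003,0,0,0,-0.085]
    - [0.0095,-0.0003,0,0,0,-0.085]
    - [0.0095,-0.0003,0,0,0,-0.085]
    - [0.0095,-0.0003,0,0,0,-0.085]
    - [0.0095,-0.0003,0,0,0,-0.085]
    - [0.0095,-0.0003,0,0,0,-0.085]

```text
time_s: 24.3
tool_pos: [0.5351, -0.1825, 0.0847]
orientation: [-179.8, 0.8, -42.1]
wrist_force: [-5.0, 4.0, 5.1]
grip_width: 0.244
```

```bash
python3 l.py
```

```text
lever 54.3 r 0.1061 yaw err 0.6 z 0.0847 [-179.8    0.8  -42.1] f [-5.   4.   5.1] tq [ 0.3   0.63 -0.18] w 0.24396860412377167 t 24.3
```

carry_out:
  moves:
    - [0.0095,-0.0005,0,0,0.003,-0.083]
    - [0.0095,-0.0005,0,0,0.003,-0.083]
    - [0.0095,-0.0005,0,0,0.003,-0.083]
    - [0.0095,-0.0005,0,0,0,-0.083]
    - [0.0095,-0.0005,0,0,0,-0.083]

```text
time_s: 24.8
tool_pos: [0.5734, -0.205, 0.0847]
orientation: [-179.5, 0.7, -17.3]
wrist_force: [-7.3, 3.1, 7.9]
grip_width: 0.243
```

```bash
python3 l.py
```

```text
lever 78.5 r 0.106 yaw err 1.2 z 0.0847 [-179.5    0.7  -17.3] f [-7.3  3.1  7.9] tq [ 0.23  1.09 -0.12] w 0.24315699463301388 t 24.8
```

carry_out:
  moves:
    - [0.009,-0.0005,0,0,0.003,-0.075]
    - [0.009,-0.0005,0,0,0.003,-0.075]
    - [0.007,-0.0005,0,0,0,-0.05]
    - [0.005,0,0,0,0,-0.02]

```text
time_s: 25.2
tool_pos: [0.5927, -0.2091, 0.0842]
orientation: [-178.9, 1.7, -4.2]
wrist_force: [-34.9, 10.8, 28.0]
grip_width: 0.242
```

```bash
python3 l.py
```

```text
lever 89.2 r 0.1056 yaw err 3.6 z 0.0842 [-178.9    1.7   -4.2] f [-34.9  10.8  28. ] tq [ 1.99  7.11 -1.06] w 0.24241681189668482 t 25.2
```

On the stop, but pushing harder than needed. I'll ease the push and square the tool up.

carry_out:
  moves:
    - [0.002,0,0,0.01,0.02,0.03]
    - [0.0025,0,0,0,0.01,0]
    - [0.003,0,0,0,0,0]
    - [0.003,0,0,0,0,0]

```text
time_s: 25.6
tool_pos: [0.5921, -0.2088, 0.0844]
orientation: [-177.9, 1.4, -6.2]
wrist_force: [-18.0, 5.0, 13.8]
grip_width: 0.246
```

```bash
python3 l.py
```

```text
lever 88.9 r 0.1054 yaw err 1.9 z 0.0844 [-177.9    1.4   -6.2] f [-18.    5.   13.8] tq [ 0.54  3.74 -0.31] w 0.24618532557493708 t 25.6
```

carry_out:
  moves:
    - [0.004,0,0,-0.01,0.005,0]
    - [0.004,0,0,0,0,0]

```text
time_s: 25.8
tool_pos: [0.5921, -0.2089, 0.0843]
orientation: [-178.2, 2.1, -6.3]
wrist_force: [-25.4, 7.5, 19.1]
grip_width: 0.244
```

```bash
python3 l.py
python3 - <<'E'
from h import *
a=manip.camera("wrist"); b=manip.camera("top")
for i in range(8): manip.camera("top")
save("fin",np.hstack([cv2.resize(a,(480,360)),cv2.resize(b[110:250,190:300],(283,360),interpolation=cv2.INTER_CUBIC)]))
E
python3 l.py
```

```text
lever 88.9 r 0.1055 yaw err 1.8 z 0.0843 [-178.2    2.1   -6.3] f [-25.4   7.5  19.1] tq [ 1.2   4.68 -0.08] w 0.2435665951627824 t 25.8
lever 88.9 r 0.1055 yaw err 1.8 z 0.0843 [-178.2    2.1   -6.4] f [-24.8   7.7  18.9] tq [ 1.21  4.61 -0.1 ] w 0.242300726056633 t 26.3
```

View pics/fin.png

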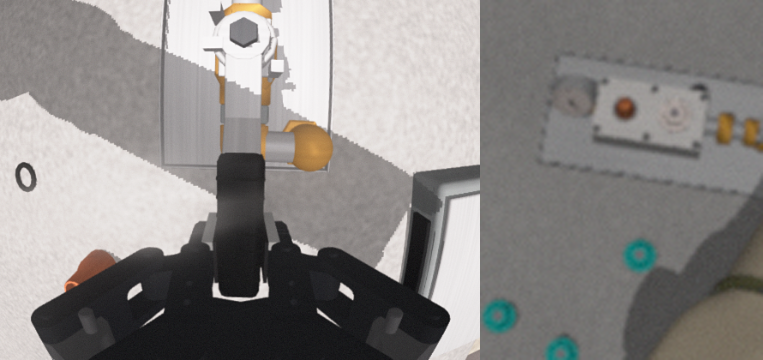

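The lever lies along the pipe and stayed put for 0.5 s under a steady push. Both parts are seated, so I'm handing in.

```bash
python3 -c "
from h import *
print(manip.hand_in())"; python3 l.py
```

```text
the job is handed in; nothing more can be done
None
the job is handed in; nothing more can be done
```

I seated the white strainer cap in the larger pocket, then the small copper reducer in the smaller one, and let go of each. After that I swung the lever round to your right onto its open stop. I handed in at about 26 s with the gripper still holding it there.

**Cap and reducer:** The wrist view taken after both placings showed the cap's flange flat on the block and the reducer upright. Their heights matched the given seated depths to about 1 mm. The overhead view at the end still showed both in place.

**Lever:** The last wrist view showed it lying along the pipe. My estimate of its angle was 88.9°, about 1° short of 90°, which is within the error of my stem position. The push of about 26 N, against a spring of about 9 N, suggests it is on the stop. Over the last 0.5 s before handing in, the lever angle and the push hardly changed.

**Still slightly off at the end:** The tool was tilted about 2° under the push, with an upward force of about 19 N at the wrist. The largest wrist force I saw was about 46 N (limit 120 N), when the lever first met the stop.

I had no sign of the gripper touching anything else on the counter. I did not check every other item separately at the end.

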